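# Snap the adapter module into the sloping bench programmer

## Robot

A 6-joint arm with a two-finger parallel gripper is mounted at the origin on the work surface. World frame = base frame: x ahead of the robot, y to its left, z up, the work surface at z = 0. Lengths are in m, angles in degrees, forces in N, time in s.
With the tool pointing down it reaches from about 0.25 to 0.725 m from the base axis. Payload 9.7 kg.
Tool frame: the origin (TCP) lies midway between the tips of the shut fingers; the grasp point (between the pads) lies 19 mm behind it (bot.hold_point_z is the distance from the TCP to the grasp point, in m); z points along the fingers, y is the line along which they close (so a half turn about z gives the same grasp; the last joint's range is limited). The gripper opens to 85 mm and grips with 20 to 120 N. Pads are 22 mm wide; open, the fingers measure 114 mm over their backs; the gripper's body (76 mm by 85 mm) begins 54 mm behind the grasp point. The pads swing forward as they close: fully open they stand 13 mm farther back than shut.
Start: joints at [-76.318, 4.979, 10.078, 95.1, 0, 90], TCP at [0.13, -0.534, 0.231] pointing down, gripper open.
Joint ranges: [-179.16, 179.16], [-48.56, 103.87], [-65.8, 70.77], [-126.05, 130.52], [-82.76, 87.17], [-180, 180]. Speed limits (degrees/s): [127.2, 127.2, 147.25, 180, 180, 180].

## Interface

Orientations are given as [roll, pitch, yaw] about the fixed x, y, z axes, in that order (R = Rz(yaw) Ry(pitch) Rx(roll)).
In Python, from workcell import bot gives the robot as it stands.
- The arm moves only by the tool play_rows, never from a script. Its argument "steps" is a list that holds one entry, the list of rows, each a list of 4 numbers: the shift along the tool's x, y, z in m, then the turn about the tool's z in rad. In form: [[[tx, ty, tz, yaw], ...]]. A call has exactly 5 rows; each row shifts and turns the commanded pose from where the row before left it, along the tool's axes as they then stand; what a row does not reach is not made up. A row lasts 1/12 s, in which the tool goes at most 41.7 mm and 7.16 degrees, less where a joint would pass 70% of its speed; a pose out of reach is approached as far as the arm can. A call is refused whole if a number of a shift passes 0.0417 or a number of a turn 0.125, either way. A call with a gripper value outside its range is refused whole. "gripper" is the finger opening in m, from 0 to 0.0854, set as the call begins (left out, the last holds). The fingers move at their own pace and stop on an object; "squeeze" is the grip in N (left out, the last holds). Time passes only in rows, so rows that do not move let the fingers close, or fill a call up. It gives the time, the measured TCP pose, the force, the opening and the grip force at its end, in the units of the state.
- bot.get_obs(): the state, without advancing time (a new reading comes with each control period).
- bot.camera(name): name is "scene" or "top" or "wrist"; returns a dict with "img" (420x560x3 uint8, blue, green, red), "vfov" (degrees; the focal length in pixels is half the picture's height over the tangent of half this angle, whatever the lens; pixels are square), "cx", "cy" (the principal point, pixels), "D" ([k1, k2, p1, p2, k3] as OpenCV has them; the pictures are not rectified), "xyz" and "attitude" of the camera in the world. Camera axes: x right, y down, z forward; pixel columns grow to the right and rows downward; lengths in m; the calibration is good to about 2 mm. A picture is of the moment at which its call begins. There is no depth.
- bot.job_done(): hands the job in; it is judged then, once.
The state is a dict: "time": time; "q": joint angles; "qd": joint speeds; "joint_efforts": joint torques, N m; "ee_pos": TCP position; "tcp_rot": TCP orientation; "wrist_force": force on the tool from outside, world axes, zero at the start; "torque": the same for the moment, N m; "opening": finger opening in m; "grasp_force": force on a finger pad.
Only numpy, scipy, OpenCV 4.12 (cv2) and the standard library are available. Lean on these libraries where they do the work, as an engineer would, in place of code of your own. Each camera call takes 0.05 s, during which the arm holds its last target. There are 200 camera calls.

## Task

Pick up the stepped adapter module (wide flat nose, narrower taller grip) from the blue mat and slide it nose first down the sloping slot of the programmer, so that its nose pushes the spring catch aside and the catch clicks shut behind it. Do not force it, do not shift the other things on the bench, and let go of the module once the catch holds it.

Things in the scene. Friction and masses are not known exactly. Their poses are not given: they have to be found in the camera images.
- module: loose black adapter module, 0.1-0.2 kg, 100 mm long. Origin: middle of its underside. x points to the nose, z up. Nose: x +6 to +50 mm, 50 wide (y), 16 thick, brass strips on top. Grip: x -50 to +6, 36 wide, 28 tall, ribbed top. The step makes a 7 mm shoulder each side at x=+6. Starts flat on the 4 mm thick blue mat, in one of two spots; plain_module is in the other
- slot: programmer's sloping bed, fixed at 30 deg to the table. Origin on the bed surface, 54 mm above the table, just where the module's origin is when clicked in; the axes then agree too. x points down the slope (the way in), z = bed's normal. Side walls at y=+-26.5 mm (outside +-36), x +8 to +58. Lips over them reach in to y=+-21, 18 mm above the bed from x=+14; entry edges bent up to 27 mm at x=+3
- mouth (a point): middle of the slot's entry on the bed surface, slot x=-14 mm (same axes as slot). From here to the end wall the bed is 100 mm wide. On the -y side the wall goes on to here, flaring out to y=-34; on the +y side stands the catch, and outside it a post (y 44 to 50 mm, 18 high). The nose goes in here flat on the bed
- rail_end (a point): uphill end of the bed, slot x=-110 mm (same axes). From the mouth up to here the bed is a bare rail 30 mm wide and 10 thick, on one post: lay the module on it, nose downhill, and slide it in
- end_wall (a point): foot of the slot's end wall, slot x=+58 mm (same axes). Before it a sprung contact block stands out 12 mm; it pushes back with about 4 N on a clicked-in module. The module can be pushed about 4 mm beyond its clicked-in place, there the block stops hard; let go, it comes back against the catch, which keeps it from sliding out
- catch (a joint): steel spring catch on the slot's +y side: 0 = at rest, to 0.009 m = pushed aside to +y. 2 N at rest, 4 N at 5 mm. Its sloping face runs from y=31 mm at slot x=-14 to the tip at x=+1. Going past takes roughly 5 to 15 N, more if held askew; it rubs on the nose's side (about 5 mm aside) until the shoulder has passed, then snaps back to 0
- catch_tip (a point): inner edge of the catch's flat holding face, moves with it; at rest at slot x=+6, y=+20, z=+8.5 mm. The catch is 15 mm high over the bed and reaches out to y=40
- plain_module: look-alike, not to be used, leave it alone: plain black block 76 x 36 x 28 mm, ribbed top, no wide nose; origin middle of its underside
- programmer: the fixed bench programmer under the slot: cream base plate 250 x 130 x 12 mm on the table with a tilted bed on it. Origin: middle of the plate's underside, 54 mm straight below the slot's origin; x points (level) the way the slot runs down. The rail's post is at x=-70 mm
- tape: bystander: grey tape roll, 60 mm across, 18 high, on the mat; origin middle of its underside
- driver: bystander: screwdriver 150 mm long lying on the mat; origin at its middle
- flux: bystander: white bottle, 36 mm across, 90 high; origin middle of its underside
- cup: bystander: grey cup, 60 mm across, 50 high; origin middle of its underside
Mind the look-alikes: they are no part of the job. Leave any pink look-alike of the module alone.

How it is judged (in metres and radians):
On the way:
1. the module's nose, lying in the slot's mouth, pushes the catch aside (value of joint catch above 0.003 m and contact force between module and catch above 0.3 N and x of module in the frame of slot below -0.003 m and angle between the x axis of module and the x axis of slot, either way round below 0.2 rad), for 0.05 s.
At the end, for the whole second after the job is handed in: the module lies in the slot nose first, at rest, within 5 mm and 0.1 rad of its clicked-in place (not more than 2 mm short of it), and the catch is back within 2 mm of its rest position, behind the module's shoulder (distance between module and slot below 0.005 m and x of module in the frame of slot above -0.002 m and angle between the x axis of module and the x axis of slot, either way round below 0.1 rad and angle between the z axis of module and the z axis of slot, either way round below 0.1 rad and value of joint catch below 0.002 m and linear speed of module below 0.01 m/s); the robot touches nothing.
It fails at once if the module is forced: more than 60 N between it and the programmer (contact force between module and programmer above 60 N).
It fails at once if the look-alike module is moved by more than 20 mm (distance of plain_module from where it was at the start of the episode above 0.02 m).
It fails at once if the tape roll, screwdriver, bottle or cup is shifted by more than 30 mm (distance of any of tape, driver, flux, cup from where it was at the start of the episode above 0.03 m).
It also fails if it takes over 48 s, if anything falls off the work surface, if the arm or the gripper's body presses on something with over 40 N, if the wrist force passes 120 N, or if a joint passes its speed limit or range.

## Working session

There is one attempt and no reset: what is moved stays moved. The work goes in short steps, Python scripts to look and compute and a tool call to move; the robot and the scene stay as the last step left them, time stands still between calls to the robot, and variables do not carry over. Pictures are saved under pics/ and viewed, at most 10 in all, crops included, and the job is handed in when it is done.

Besides the shell and the picture viewer there is one more tool, called after "Request:" as name(argument=value, ...) on one line, values as JSON. play_rows: Moves the arm, as the interface text tells. Its arguments: {"type":"object","properties":{"steps":{"type":"array","items":{"type":"array","items":{"type":"array","items":{"type":"number"}}}},"gripper":{"type":"number"},"squeeze":{"type":"number"}},"required":["steps"]}

```bash
ls; mkdir -p pics
cat > h.py <<'E'
from workcell import bot
import numpy as np, cv2
from scipy.spatial.transform import Rotation as Ro
def cam(n):
    c=bot.camera(n); f=210/np.tan(np.radians(c["vfov"]/2))
    c["K"]=np.array([[f,0,c["cx"]],[0,f,c["cy"]],[0,0,1]]); c["D"]=np.array(c["D"],float)
    a=np.array(c["attitude"],float)
    c["R"]=a if a.shape==(3,3) else Ro.from_euler('xyz',a,degrees=True).as_matrix()
    c["t"]=np.array(c["xyz"]); return c
def ray(c,uv):
    p=cv2.undistortPoints(np.array(uv,float).reshape(-1,1,2),c["K"],c["D"]).reshape(-1,2)
    return (c["R"]@np.c_[p,np.ones(len(p))].T).T
def onz(c,uv,z):
    d=ray(c,uv); return c["t"]+d*((z-c["t"][2])/d[:,2])[:,None]
def proj(c,P):
    P=(np.array(P,float)-c["t"])@c["R"]
    return cv2.projectPoints(P.reshape(-1,1,3),np.zeros(3),np.zeros(3),c["K"],c["D"])[0].reshape(-1,2)
E
python3 - <<'E'
from h import *
o=bot.get_obs();print(o["time"],o["ee_pos"],o["tcp_rot"])
ims=[]
import pickle
for n in("scene","top"):
    c=cam(n);print(n,c["attitude"],c["t"],c["vfov"],c["D"]);cv2.imwrite(f"pics/{n}0.png",c["img"]);pickle.dump(c,open(n+".pkl","wb"))
E
```

```text
pics
0.0 [ 0.13004105 -0.53415651  0.23058351] [-1.79923288e+02 -2.25514670e-04  1.36810930e+01]
scene [-127.19060233    0.12759532   67.30632056] [ 1.44827108 -0.48527943  0.89074936] 43.36658256488843 [-0.19659314  0.          0.          0.          0.        ]
top [-1.71485422e+02 -8.23130555e-02 -9.00550931e+01] [ 0.32611707 -0.08932801  1.23417328] 51.43965764501473 [-0.03655071  0.          0.          0.          0.        ]
```

View pics/top0.png

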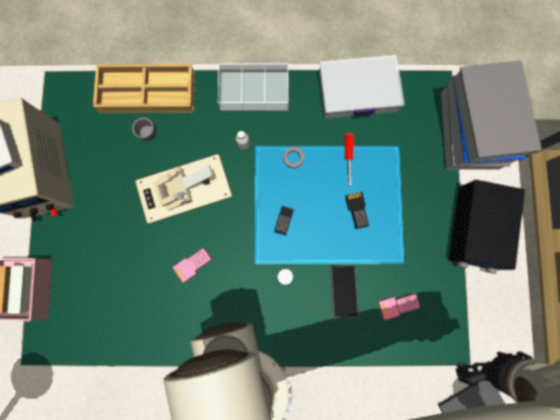

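View pics/scene0.png

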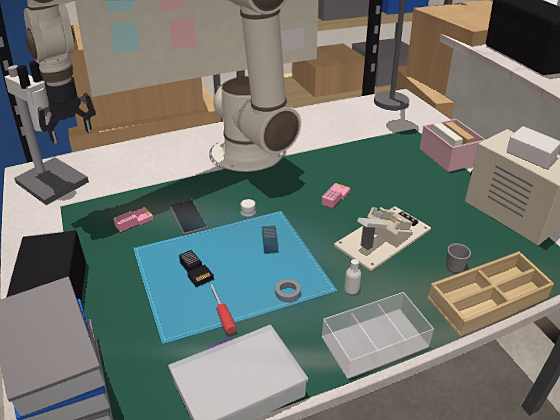

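The black block at top (357,210) has a wide nose with brass strips, pointing image-up, so it fits the module. The plain narrow block at (284,220) is plain_module. The two pink ones at (191,265) and (399,306) are look-alikes. The programmer is at (183,188). I'll confirm this in an enlarged crop.

Run:
```python
from h import *
import pickle
c=pickle.load(open("top.pkl","rb"));im=c["img"]
a=cv2.resize(im[180:240,325:395],None,fx=8,fy=8,interpolation=cv2.INTER_CUBIC)[:, :]   # 560x480
b=cv2.resize(im[145:230,128:238],None,fx=7,fy=7,interpolation=cv2.INTER_CUBIC) #770x595
cv2.imwrite("pics/a.png",a);cv2.imwrite("pics/b.png",b)
```

```text
(no output)
```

View pics/a.png

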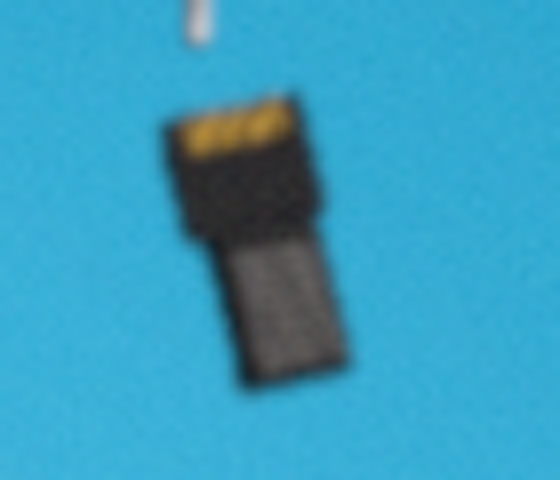

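View pics/b.png

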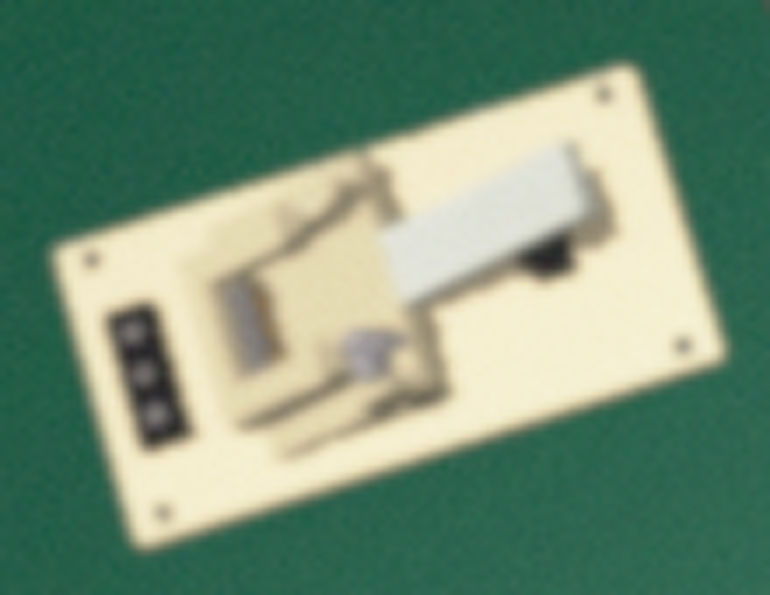

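Crop a confirms the module: brass-topped wide nose with corners (170,122), (298,95), (322,220) and (190,238), and a ribbed narrow grip below it. Crop b shows the programmer plate with corners (50,245), (632,62), (728,360) and (137,550). Its rail goes uphill to the right and the steel catch is at (370,350), so slot x points image-left. Next I'll fit the poses.

```bash
cat > fit.py <<'E'
from h import *
import pickle
from scipy.optimize import least_squares
def fit(c,uv,P,x0):
    P=np.array(P,float)
    def pts(x):
        s,k=np.sin(x[2]),np.cos(x[2]); return np.c_[k*P[:,0]-s*P[:,1]+x[0],s*P[:,0]+k*P[:,1]+x[1],P[:,2]]
    r=least_squares(lambda x:(proj(c,pts(x))-uv).ravel(),x0); 
    print("xy",r.x[:2].round(4),"yaw",np.degrees(r.x[2]).round(2),"rms px",np.sqrt(np.mean(r.fun**2)).round(2)); return r.x
def slotpt(pg,p): # slot coords->world
    th=np.radians(30);x=p[0]*np.cos(th)+p[2]*np.sin(th);z=.054-p[0]*np.sin(th)+p[2]*np.cos(th)
    s,k=np.sin(pg[2]),np.cos(pg[2]);return np.array([pg[0]+k*x-s*p[1],pg[1]+s*x+k*p[1],z])
E
python3 - <<'E'
from fit import *
c=pickle.load(open("top.pkl","rb"))
A=lambda p,s,o:(np.array(p,float)+.5)/s-.5+np.array(o)
pl=A([(50,245),(632,62),(728,360),(137,550)],7,(128,145))
print(onz(c,pl,.012).round(3))
pg=fit(c,pl,[(.125,-.065,.012),(-.125,-.065,.012),(-.125,.065,.012),(.125,.065,.012)],[.35,.2,1.7])
no=A([(170,122),(298,95),(322,220),(190,238)],8,(325,180))
print(onz(c,no,.020).round(3))
m=fit(c,no,[(.05,.025,.02),(.05,-.025,.02),(.006,-.025,.02),(.006,.025,.02)],[.3,-.3,0.2])
gr=A([(318,238),(350,365),(245,385)],8,(325,180))
m2=fit(c,np.r_[no,gr],[(.05,.025,.02),(.05,-.025,.02),(.006,-.025,.02),(.006,.025,.02),(.006,-.018,.032),(-.05,-.018,.032),(-.05,.018,.006)],m)
pickle.dump((pg,m2),open("poses.pkl","wb"))
s,k=np.sin(m2[2]),np.cos(m2[2])
print("grasp x=-22",m2[0]-.022*k,m2[1]-.022*s)
chk=[slotpt(pg,p) for p in[(-.110,.015,0),(-.110,-.015,0),(-.014,.015,0),(-.014,-.015,0),(.006,.02,.0085)]]
print(((proj(c,chk)-[128,145]+.5)*7-.5).round())
print("mouth",slotpt(pg,(-.014,0,0)),"railend",slotpt(pg,(-.11,0,0)))
E
```

```text
[[0.587 0.319 0.012]
 [0.664 0.081 0.012]
 [0.539 0.04  0.012]
 [0.461 0.278 0.012]]
xy [0.5629 0.1794] yaw 108.05 rms px 0.26
[[ 0.541 -0.284  0.02 ]
 [ 0.551 -0.33   0.02 ]
 [ 0.506 -0.337  0.02 ]
 [ 0.499 -0.29   0.02 ]]
xy [ 0.4965 -0.315 ] yaw 9.38 rms px 0.45
xy [ 0.4964 -0.3163] yaw 10.66 rms px 1.03
grasp x=-22 0.474788630728221 -0.3203724300079722
[[585. 214.]
 [563. 140.]
 [401. 305.]
 [379. 234.]
 [353. 335.]]
mouth [0.56661832 0.16791493 0.061     ] railend [0.59238354 0.08886967 0.109     ]
```

Request:
play_rows(steps=[[[0.0385,-0.0127,0,0],[0.0385,-0.0127,0,0],[0.0385,-0.0127,0,0],[0.0385,-0.0127,0,0],[0.0385,-0.0127,0,0]]], gripper=0.0854)

```text
time: 0.52
ee_pos: [0.3033, -0.4258, 0.231]
tcp_rot: [-180.0, 0.0, 13.7]
wrist_force: [1.3, -0.7, 0.1]
opening: 0.0856
grasp_force: 0.0
```

Request:
play_rows(steps=[[[0.0385,-0.0127,0,0],[0.0385,-0.0127,0,0],[0.0385,-0.0127,0,0],[0.0385,-0.0127,0,0],[0.0385,-0.0127,0,0]]])

```text
time: 0.93
ee_pos: [0.4755, -0.3184, 0.231]
tcp_rot: [-180.0, 0.0, 13.7]
wrist_force: [0.7, 0.4, 0.3]
opening: 0.0854
grasp_force: 0.0
```

Request:
play_rows(steps=[[[0,0,0.035,0.053],[0,0,0.035,0],[0,0,0.03,0],[0,0,0,0],[0,0,0,0]]])

```text
time: 1.35
ee_pos: [0.4733, -0.3193, 0.1303]
tcp_rot: [-179.9, 0.1, 10.6]
wrist_force: [0.1, -0.9, 0.5]
opening: 0.0854
grasp_force: 0.0
```

Run:
```python
from fit import *
o=bot.get_obs();print(o["time"],o["ee_pos"],o["tcp_rot"])
c=cam("wrist");pickle.dump(c,open("w1.pkl","wb"));print(c["t"],c["attitude"],c["vfov"])
im=c["img"].copy()
cv2.imwrite("pics/w1.png",im)
```

```text
1.35 [ 0.4732569  -0.31930802  0.13026289] [-1.79862630e+02  1.38147515e-01  1.06487077e+01]
[ 0.55022196 -0.30442357  0.27137177] [ 1.61753757e+02  1.34651967e-01 -7.93844234e+01] 64.72316914444119
```

View pics/w1.png

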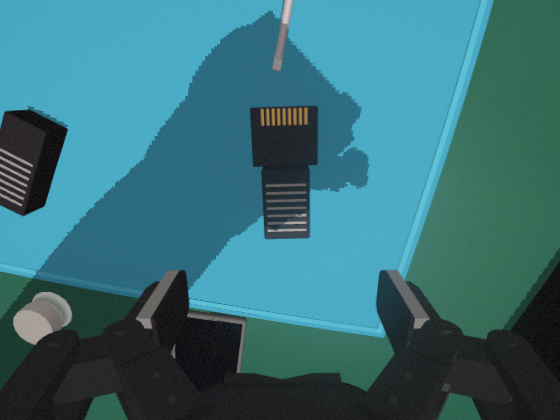

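The wrist view shows the module at nose corners (250,107), (316,106), (317,164) and (253,166), with the grip's rear corners at (264,238) and (310,237). The plain block is at the far left, well clear.

Run:
```python
from fit import *
c=pickle.load(open("w1.pkl","rb"));pg,m=pickle.load(open("poses.pkl","rb"))
uv=np.array([(250,107),(316,106),(317,164),(253,166),(264,238),(310,237)],float)
m=fit(c,uv,[(.05,.025,.02),(.05,-.025,.02),(.006,-.025,.02),(.006,.025,.02),(-.05,.018,.032),(-.05,-.018,.032)],m)
pickle.dump((pg,m),open("poses.pkl","wb"))
o=bot.get_obs();R=Ro.from_euler('xyz',o["tcp_rot"],degrees=True).as_matrix()
g=np.array([m[0]-.022*np.cos(m[2]),m[1]-.022*np.sin(m[2]),.005])
print(g,R.T@(g-o["ee_pos"]),"turn",np.radians(o["tcp_rot"][2])-m[2])
```

```text
xy [ 0.4976 -0.3159] yaw 12.35 rms px 0.84
[ 0.47607808 -0.32061489  0.005     ] [0.0018398  0.00094496 0.12738278] turn -0.02997720422623998
```

Request:
play_rows(steps=[[[0.002,0.001,0.035,-0.03],[0,0,0.035,0],[0,0,0.03,0],[0,0,0.015,0],[0,0,0.01,0]]])

```text
time: 1.82
ee_pos: [0.4766, -0.3211, 0.0067]
tcp_rot: [180.0, -0.0, 12.3]
wrist_force: [-0.0, -0.9, -0.2]
opening: 0.0857
grasp_force: 0.0
```

Request:
play_rows(steps=[[[0,0,0,0],[0,0,0,0],[0,0,0,0],[0,0,0,0],[0,0,0,0]]], gripper=0.02, squeeze=35)

```text
time: 2.23
ee_pos: [0.4773, -0.3213, 0.0084]
tcp_rot: [179.9, -0.1, 12.4]
wrist_force: [-0.8, -0.2, 8.2]
opening: 0.0354
grasp_force: 36.5
```

Request:
play_rows(steps=[[[0,0,0,0],[0,0,0,0],[0,0,0,0],[0,0,0,0],[0,0,0,0]]])

```text
time: 2.65
ee_pos: [0.4773, -0.3213, 0.0084]
tcp_rot: [179.9, -0.1, 12.4]
wrist_force: [-0.5, -0.2, 6.1]
opening: 0.035
grasp_force: 36.3
```

Request:
play_rows(steps=[[[0,0,-0.02,0],[0,0,-0.04,0],[0,0,-0.04,0],[0,0,-0.04,0],[0,0,-0.04,0]]])

```text
time: 3.07
ee_pos: [0.476, -0.3204, 0.1891]
tcp_rot: [180.0, -0.0, 12.4]
wrist_force: [1.0, -0.2, -0.5]
opening: 0.0356
grasp_force: 35.4
```

Request:
play_rows(steps=[[[0.0165,-0.033,0,0],[0.0165,-0.033,0,0],[0.0165,-0.033,0,0],[0.0165,-0.033,0,0],[0.0165,-0.033,0,0]]])

```text
time: 3.48
ee_pos: [0.5217, -0.1402, 0.1873]
tcp_rot: [180.0, -0.1, 12.3]
wrist_force: [-0.0, -0.2, -1.1]
opening: 0.0352
grasp_force: 35.5
```

Request:
play_rows(steps=[[[0.0165,-0.033,0,0],[0.0165,-0.033,0,0],[0.0165,-0.033,0,0],[0.0165,-0.033,0,0],[0.0165,-0.033,0,0]]])

```text
time: 3.9
ee_pos: [0.567, 0.039, 0.1873]
tcp_rot: [180.0, -0.1, 12.4]
wrist_force: [0.9, -0.4, -1.3]
opening: 0.0357
grasp_force: 35.5
```

Request:
play_rows(steps=[[[0.0165,-0.033,0,0],[0.0165,-0.033,0,0],[0,0,0,-0.1193],[0,0,0,-0.1193],[0,0,0,-0.1193]]])

```text
time: 4.32
ee_pos: [0.585, 0.1097, 0.1868]
tcp_rot: [180.0, -0.0, 33.3]
wrist_force: [-0.7, 0.1, -0.8]
opening: 0.0352
grasp_force: 35.6
```

Request:
play_rows(steps=[[[0,0,0,-0.1193],[0,0,0,-0.1193],[0,0,0,-0.1193],[0,0,0,-0.1193],[0,0,0,-0.1193]]])

```text
time: 4.73
ee_pos: [0.585, 0.1087, 0.1871]
tcp_rot: [180.0, -0.0, 67.4]
wrist_force: [0.1, 0.7, -1.0]
opening: 0.0353
grasp_force: 35.6
```

Request:
play_rows(steps=[[[0,0,0,-0.1193],[0,0,0,-0.1193],[0,0,0,-0.1193],[0,0,0,-0.1193],[0,0,0,-0.1193]]])

```text
time: 5.15
ee_pos: [0.585, 0.1087, 0.1871]
tcp_rot: [179.9, 0.0, 101.6]
wrist_force: [-1.2, -0.1, -1.8]
opening: 0.0354
grasp_force: 35.6
```

Request:
play_rows(steps=[[[0,0,0,-0.1193],[0,0,0,0],[0,0,0,0],[0,0,0,0],[0,0,0,0]]])

```text
time: 5.57
ee_pos: [0.5849, 0.1087, 0.1865]
tcp_rot: [180.0, 0.0, 107.9]
wrist_force: [0.3, 0.7, -0.8]
opening: 0.0353
grasp_force: 35.6
```

Run:
```python
from fit import *
o=bot.get_obs();print(o["time"],o["ee_pos"],o["tcp_rot"],o["q"],o["opening"])
c=cam("wrist");pickle.dump(c,open("w2.pkl","wb"));print(c["t"],c["attitude"])
cv2.imwrite("pics/w2.png",c["img"])
```

```text
5.5667 [0.58491683 0.10867268 0.1864855 ] [1.79987830e+02 3.34068408e-03 1.07900853e+02] [ 1.05259091e+01  1.04970094e+01  1.12280299e+01  9.07185222e+01
 -1.75086031e-03  8.26250554e+01] 0.03526663538160858
[0.55867269 0.18489277 0.32780777] [1.61907282e+02 2.90248439e-03 1.78638989e+01]
```

View pics/w2.png

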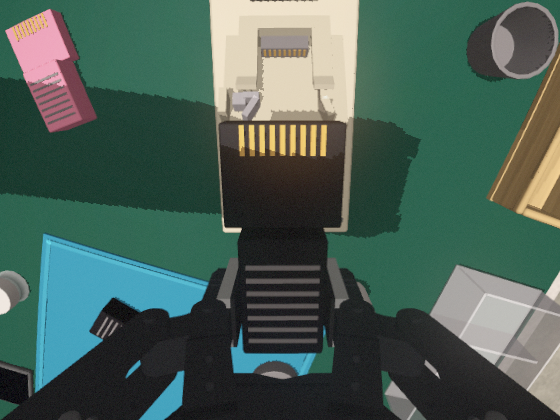

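The nose is centred over the slot, at columns 219–352, with the contact block at (285,43) and the catch at (245,103). I'll zoom in with the predicted slot outlines overlaid to check the lateral fit.

Run:
```python
from fit import *
c=pickle.load(open("w2.pkl","rb"));pg,m=pickle.load(open("poses.pkl","rb"))
S=5;u0,v0=208,0
im=cv2.resize(c["img"][0:118,u0:u0+155],None,fx=S,fy=S,interpolation=cv2.INTER_CUBIC)
def P(p): return ((proj(c,[slotpt(pg,q) for q in p])-[u0,v0]+.5)*S-.5)
for p,col in [([(.014,.021,.018),(.058,.021,.018)],(0,0,255)),([(.014,-.021,.018),(.058,-.021,.018)],(0,0,255)),([(.058,.036,.018),(.008,.036,.018)],(255,0,0)),([(.058,-.036,.018),(.008,-.036,.018)],(255,0,0)),([(.006,.02,.015),(.006,.04,.015)],(0,160,0))]:
    q=P(p);print(q.round());cv2.polylines(im,[q.astype(int)],False,col,1)
cv2.imwrite("pics/w2c.png",im)
```

```text
[[249. 407.]
 [254. 164.]]
[[527. 406.]
 [519. 163.]]
[[159. 165.]
 [149. 443.]]
[[614. 164.]
 [628. 442.]]
[[256. 465.]
 [125. 466.]]
```

View pics/w2c.png

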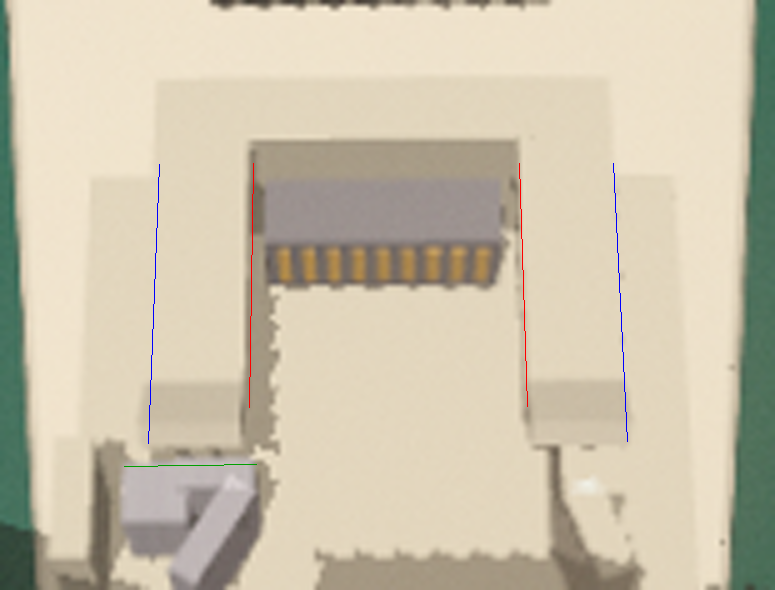

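The overlay agrees with the picture to about 2 px at 5x, roughly 0.5 mm: lips at 249–254 and 519–527, catch edge at (190,462). Next I'll fit the held module from the same picture to get its offset relative to the slot.

Run:
```python
from fit import *
c=pickle.load(open("w2.pkl","rb"));pg,m=pickle.load(open("poses.pkl","rb"))
g=cv2.cvtColor(c["img"],cv2.COLOR_BGR2GRAY)
for v in(140,180,210):
    r=g[v].astype(int); print(v,[ (u,r[u]) for u in list(range(213,228,2))+list(range(342,358,2))])
for v in(290,330): print(v,g[v,236:250].tolist(),g[v,316:330].tolist())
```

```text
140 [(213, np.int64(57)), (215, np.int64(66)), (217, np.int64(130)), (219, np.int64(84)), (221, np.int64(68)), (223, np.int64(71)), (225, np.int64(69)), (227, np.int64(71)), (342, np.int64(66)), (344, np.int64(61)), (346, np.int64(135)), (348, np.int64(150)), (350, np.int64(146)), (352, np.int64(101)), (354, np.int64(65)), (356, np.int64(63))]
180 [(213, np.int64(53)), (215, np.int64(51)), (217, np.int64(55)), (219, np.int64(84)), (221, np.int64(85)), (223, np.int64(32)), (225, np.int64(38)), (227, np.int64(34)), (342, np.int64(29)), (344, np.int64(133)), (346, np.int64(146)), (348, np.int64(140)), (350, np.int64(103)), (352, np.int64(56)), (354, np.int64(52)), (356, np.int64(53))]
210 [(213, np.int64(46)), (215, np.int64(53)), (217, np.int64(51)), (219, np.int64(48)), (221, np.int64(87)), (223, np.int64(85)), (225, np.int64(30)), (227, np.int64(32)), (342, np.int64(117)), (344, np.int64(145)), (346, np.int64(144)), (348, np.int64(111)), (350, np.int64(48)), (352, np.int64(51)), (354, np.int64(55)), (356, np.int64(48))]
290 [29, 27, 24, 29, 25, 32, 24, 32, 34, 27, 30, 32, 34, 38] [33, 30, 30, 32, 25, 34, 27, 29, 30, 28, 28, 28, 33, 34]
330 [25, 19, 20, 25, 117, 117, 56, 29, 30, 30, 25, 29, 86, 93] [90, 62, 30, 32, 34, 25, 27, 86, 118, 78, 28, 28, 27, 39]
```

Run:
```python
from fit import *
c=pickle.load(open("w2.pkl","rb"));pg,m=pickle.load(open("poses.pkl","rb"))
k,s=np.cos(pg[2]),np.sin(pg[2])
for v,l,r in[(140,219.5,345),(180,222.3,343.2),(210,224.2,341.5)]:
    w=onz(c,[(l,v),(r,v)],.197)[:,:2]-pg[:2]
    print([(round(1e3*(k*a+s*b),1),round(1e3*(-s*a+k*b),1)) for a,b in w])
o=bot.get_obs();w=o["ee_pos"][:2]-pg[:2];print("tcp slot-level",k*w[0]+s*w[1],-s*w[0]+k*w[1])
print("railend",-.11*k)
```

```text
[(np.float64(-8.0), np.float64(26.9)), (np.float64(-8.2), np.float64(-22.2))]
[(np.float64(-24.1), np.float64(26.7)), (np.float64(-24.2), np.float64(-22.3))]
[(np.float64(-36.9), np.float64(26.6)), (np.float64(-37.0), np.float64(-22.3))]
tcp slot-level -0.07413788138981503 0.000997409677918299
railend 0.034089821103976355
```

Request:
play_rows(steps=[[[-0.001,0.0018,0.03,0],[0,0,0.025,0],[0,0,0.015,0],[0,0,0,0],[0,0,0,0]]], squeeze=25)

```text
time: 6.03
ee_pos: [0.5866, 0.1082, 0.1163]
tcp_rot: [-179.9, -0.0, 108.0]
wrist_force: [0.3, -0.1, -0.8]
opening: 0.0355
grasp_force: 36.3
```

Request:
play_rows(steps=[[[0,0,0.002,0],[0,0,0.002,0],[0,0,0.002,0],[0,0,0,0],[0,0,0,0]]], squeeze=20)

```text
time: 6.45
ee_pos: [0.5875, 0.1084, 0.1119]
tcp_rot: [179.9, 0.0, 108.0]
wrist_force: [-1.3, -0.9, 6.0]
opening: 0.0354
grasp_force: 37.2
```

Request:
play_rows(steps=[[[0.001,0,0.0015,0],[0.001,0,0.0015,0],[0.001,0,0.0015,0],[0,0,0,0],[0,0,0,0]]], squeeze=20, gripper=0.03)

```text
time: 6.87
ee_pos: [0.587, 0.1107, 0.109]
tcp_rot: [179.8, 0.1, 108.0]
wrist_force: [-4.3, -2.9, 14.5]
opening: 0.0351
grasp_force: 39.3
```

Run:
```python
from fit import *
c=cam("wrist");s=cam("scene")
a=c["img"][60:380,180:400]; b=cv2.resize(s["img"][165:275,320:440],None,fx=4.4,fy=4.4,interpolation=cv2.INTER_CUBIC)
im=np.zeros((484,750,3),np.uint8);im[:320,:220]=a;im[:484,222:750]=b
cv2.imwrite("pics/m3.png",im)
```

```text
(no output)
```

View pics/m3.png

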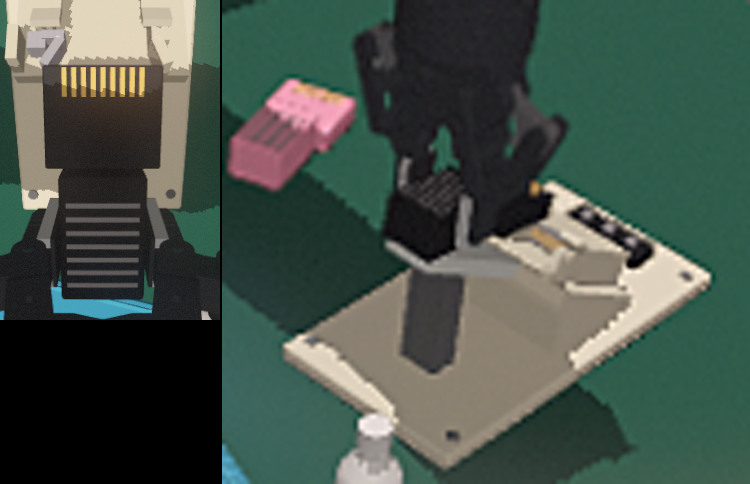

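The module's tail sits on the rail end (right panel, about (430,255)), square to the slot and starting to tilt. I'll keep pressing down gently.

Request:
play_rows(steps=[[[0.0015,0,0.002,0],[0.0015,0,0.002,0],[0.001,0,0.002,0],[0,0,0,0],[0,0,0,0]]])

```text
time: 7.38
ee_pos: [0.5857, 0.1145, 0.1029]
tcp_rot: [179.8, 0.1, 108.0]
wrist_force: [-3.2, -3.9, 14.7]
opening: 0.0354
grasp_force: 41.7
```

Request:
play_rows(steps=[[[0.001,0,0.002,0],[0.001,0,0.002,0],[0,0,0,0],[0,0,0,0],[0,0,0,0]]])

```text
time: 7.8
ee_pos: [0.5853, 0.1164, 0.099]
tcp_rot: [179.8, 0.1, 108.0]
wrist_force: [-2.7, -2.7, 14.6]
opening: 0.0354
grasp_force: 43.4
```

Request:
play_rows(steps=[[[0.001,0,0.0015,0],[0.001,0,0.0015,0],[0,0,0,0],[0,0,0,0],[0,0,0,0]]])

```text
time: 8.22
ee_pos: [0.5853, 0.1185, 0.0963]
tcp_rot: [179.7, 0.1, 108.0]
wrist_force: [0.8, -1.6, 15.6]
opening: 0.0352
grasp_force: 44.4
```

Run:
```python
from fit import *
c=cam("wrist");pickle.dump(c,open("w4.pkl","wb"));s=cam("scene")
a=c["img"][40:380,180:400]; b=cv2.resize(s["img"][165:275,320:440],None,fx=4.4,fy=4.4,interpolation=cv2.INTER_CUBIC)
im=np.zeros((484,750,3),np.uint8);im[:340,:220]=a;im[:484,222:750]=b
cv2.imwrite("pics/m4.png",im)
```

```text
(no output)
```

View pics/m4.png

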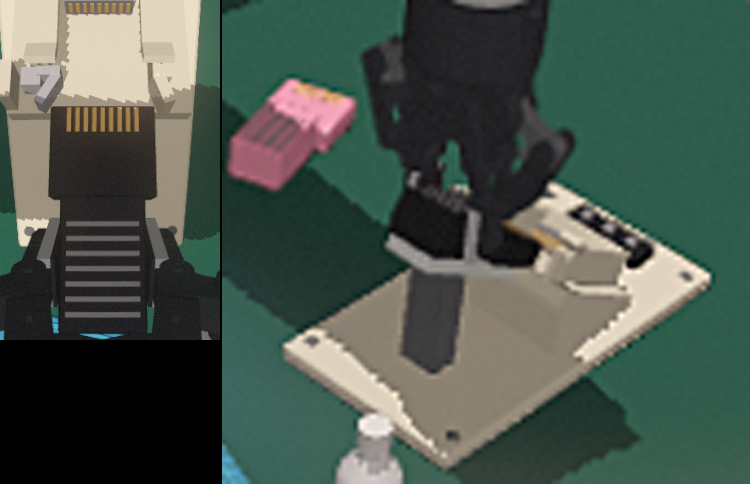

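The module lies almost flat on the rail, with its nose at crop (50–156,108) heading for the mouth. I'll press a little more, then loosen so it settles.

Request:
play_rows(steps=[[[0.001,0,0.0015,0],[0.001,0,0.0015,0],[0,0,0,0],[0,0,0,0],[0,0,0,0]]])

```text
time: 8.73
ee_pos: [0.5851, 0.1206, 0.0944]
tcp_rot: [179.6, 0.1, 108.0]
wrist_force: [-1.2, -1.5, 21.5]
opening: 0.0353
grasp_force: 45.6
```

Request:
play_rows(steps=[[[0,0,0,0],[0,0,0,0],[0,0,0,0],[0,0,0,0],[0,0,0,0]]], gripper=0.041)

```text
time: 9.15
ee_pos: [0.5827, 0.1206, 0.0894]
tcp_rot: [-180.0, -0.0, 108.1]
wrist_force: [-0.0, 0.3, -0.3]
opening: 0.041
grasp_force: 0.0
```

Run:
```python
from fit import *
pg,m=pickle.load(open("poses.pkl","rb"));o=bot.get_obs();print(o["ee_pos"],o["wrist_force"])
c=cam("wrist");pickle.dump(c,open("w5.pkl","wb"))
S=4;u0,v0=205,60
im=cv2.resize(c["img"][v0:v0+150,u0:u0+160],None,fx=S,fy=S,interpolation=cv2.INTER_CUBIC)
for X,col in[(-.06,(0,0,255)),(-.05,(0,255,0))]:
    q=[(X+.05,.025,.016),(X+.05,-.025,.016),(X+.006,-.025,.016),(X+.006,.025,.016)]
    q=(proj(c,[slotpt(pg,p) for p in q])-[u0,v0]+.5)*S-.5;print(X,q.round());cv2.polylines(im,[q.astype(int)],True,col,1)
cv2.imwrite("pics/w5.png",im)
```

```text
[0.58268877 0.12060356 0.08936899] [-0.02524086  0.31477159 -0.31590357]
-0.06 [[107. 335.]
 [530. 335.]
 [544. 705.]
 [ 94. 706.]]
-0.05 [[110. 257.]
 [527. 257.]
 [541. 617.]
 [ 97. 617.]]
```

View pics/w5.png

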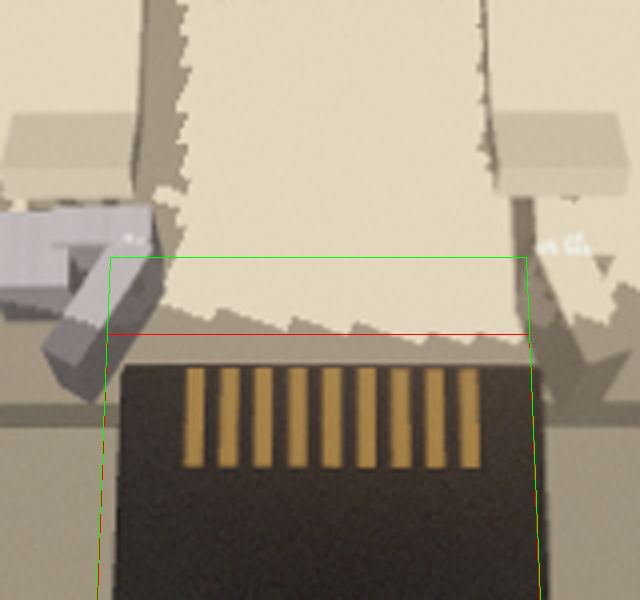

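Now flush on the bed: the nose front is at v=366, so the module origin is at slot x ≈ -64 mm. The nose sits about 2 mm to the -y side of the lip centre. The unloaded tool sits about 2 mm further to +y, so closing will recentre it. I'll regrip nearer the tail.

Request:
play_rows(steps=[[[0,0,0,0],[-0.0055,0,-0.0032,0],[-0.0055,0,-0.0032,0],[-0.0055,0,-0.0031,0],[0,0,0,0]]], gripper=0.046)

```text
time: 9.62
ee_pos: [0.5888, 0.1039, 0.1003]
tcp_rot: [179.9, 0.0, 108.0]
wrist_force: [-0.6, -0.5, 0.7]
opening: 0.0462
grasp_force: 0.0
```

Request:
play_rows(steps=[[[0,0,0,0],[0,0,0,0],[0,0,0,0],[0,0,0,0],[0,0,0,0]]], gripper=0.02, squeeze=40)

```text
time: 10.03
ee_pos: [0.5882, 0.1051, 0.0996]
tcp_rot: [180.0, 0.0, 108.1]
wrist_force: [0.8, -0.6, 3.3]
opening: 0.0353
grasp_force: 40.5
```

```bash
cat > chk.py <<'E'
from fit import *
pg,m=pickle.load(open("poses.pkl","rb"));o=bot.get_obs()
w=o["ee_pos"]-np.array([pg[0],pg[1],.054]);k,s=np.cos(pg[2]),np.sin(pg[2])
R=np.array([[k*.866,s*.866,-.5],[-s,k,0],[k*.5,s*.5,.866]])
print(o["time"],"tcp slot mm",(R@w*1e3).round(1),"F slot",(R@o["wrist_force"]).round(1),"q",np.round(o["q"]),o["opening"])
c=cam("wrist");g=cv2.cvtColor(c["img"],cv2.COLOR_BGR2GRAY).astype(int)
# nose front edge row: bright bed->black along centre column; side edges a little behind
b=g[:, 283-40]; r=[v for v in range(5,300) if g[v,255:262].mean()<70]; 
v=r[0]; print("front row",v)
for d in(6,20,35):
    row=g[v+d]; bl=[u for u in range(190,380) if row[u]<60]
    l=283
    L=min(u for u in range(200,283) if (row[u:u+6]<75).all()); Rr=max(u for u in range(290,370) if (row[u-5:u+1]<75).all())
    # slot y of edge at plane z_s=16mm
    def sl(uv):
        t=ray(c,[uv])[0]; p0=R@(c["t"]-np.array([pg[0],pg[1],.054])); d_=R@t; return (p0+d_*((.016-p0[2])/d_[2]))*1e3
    print(d,L,Rr,sl((L,v+d)).round(1),sl((Rr,v+d)).round(1))
print("front",sl((258,v)).round(1))
E
python3 chk.py
```

```text
10.0333 tcp slot mm [-90.8  -1.    0.2] F slot [-2.3 -0.5  2.4] q [10. 11.  2. 81. -0. 82.] 0.0352543191316522
front row 136
6 233 336 [-28.4  23.9  16. ] [-28.5 -25.   16. ]
20 233 336 [-35.5  23.7  16. ] [-35.5 -24.7  16. ]
35 232 337 [-42.9  23.9  16. ] [-42.9 -24.9  16. ]
front [-25.4  12.1  16. ]
```

Request:
play_rows(steps=[[[0.0035,-0.001,0.002,0],[0.0035,0,0.002,0],[0.0035,0,0.002,0],[0.0035,0,0.002,0],[0,0,0,0]]])

```text
time: 10.5
ee_pos: [0.583, 0.1188, 0.0911]
tcp_rot: [179.9, -0.0, 108.1]
wrist_force: [3.5, 2.7, 0.9]
opening: 0.0354
grasp_force: 41.2
```

Request:
play_rows(steps=[[[0,0,0,0],[0,0,0,0],[-0.0055,0,-0.0032,0],[-0.0055,0,-0.0032,0],[0,0,0,0]]], gripper=0.06)

```text
time: 10.92
ee_pos: [0.5865, 0.1064, 0.0983]
tcp_rot: [180.0, 0.0, 108.0]
wrist_force: [0.5, 0.1, -0.1]
opening: 0.0601
grasp_force: 0.0
```

```bash
python3 chk.py
```

```text
10.9167 tcp slot mm [-88.6   0.1   0. ] F slot [ 0.  -0.5 -0.2] q [10. 11.  2. 81. -0. 82.] 0.06005657725203977
front row 107
6 237 337 [-11.2  23.6  16. ] [-11.2 -25.   16. ]
20 236 337 [-18.6  23.8  16. ] [-18.6 -24.7  16. ]
35 234 337 [-26.3  24.5  16. ] [-26.4 -24.4  16. ]
front [-8.1 13.4 16. ]
```

Request:
play_rows(steps=[[[0.002,0,0.0012,0],[0,0,0,0],[0,0,0,0],[0,0,0,0],[0,0,0,0]]], gripper=0.02, squeeze=45)

```text
time: 11.38
ee_pos: [0.5855, 0.1096, 0.0964]
tcp_rot: [180.0, -0.0, 108.1]
wrist_force: [1.0, 0.8, -0.4]
opening: 0.035
grasp_force: 45.2
```

Request:
play_rows(steps=[[[0.0026,0,0.0015,0],[0.0026,0,0.0015,0],[0.0026,0,0.0015,0],[0.0026,0,0.0015,0],[0.0026,0,0.0015,0]]])

```text
time: 11.8
ee_pos: [0.5815, 0.122, 0.089]
tcp_rot: [180.0, 0.0, 108.1]
wrist_force: [1.9, -2.7, 2.4]
opening: 0.0351
grasp_force: 45.4
```

```bash
python3 chk.py
```

```text
11.8 tcp slot mm [-69.8   0.    0.1] F slot [-3.9 -1.   0.5] q [12. 11.  1. 80. -0. 84.] 0.03506217754889641
front row 114
6 236 337 [ 3.9 23.9 16. ] [  3.9 -24.9  16. ]
20 235 337 [-3.4 24.2 16. ] [ -3.4 -24.6  16. ]
35 234 338 [-11.1  24.4  16. ] [-11.1 -24.7  16. ]
front [ 7.  13.3 16. ]
```

Request:
play_rows(steps=[[[0.0026,0,0.0015,0],[0.0026,0,0.0015,0],[0.0026,0,0.0015,0],[0,0,0,0],[0,0,0,0]]])

```text
time: 12.27
ee_pos: [0.5788, 0.1298, 0.0841]
tcp_rot: [-180.0, -0.1, 108.1]
wrist_force: [2.9, 1.9, -0.1]
opening: 0.0353
grasp_force: 45.2
```

Request:
play_rows(steps=[[[0.0026,0,0.0015,0],[0.0026,0,0.0015,0],[0.0026,0,0.0015,0],[0,0,0,0],[0,0,0,0]]])

```text
time: 12.68
ee_pos: [0.5765, 0.1371, 0.0797]
tcp_rot: [-180.0, -0.0, 108.1]
wrist_force: [2.7, 1.7, -0.4]
opening: 0.0353
grasp_force: 45.3
```

```bash
python3 chk.py
```

```text
12.6833 tcp slot mm [-51.4   0.2   0. ] F slot [ 0.9 -3.1  0. ] q [13. 10. -1. 79.  0. 85.] 0.03527173446809299
front row 114
6 241 328 [22.3 21.7 16. ] [ 22.3 -20.3  16. ]
20 241 328 [15.  21.5 16. ] [ 15.  -20.1  16. ]
35 239 331 [ 7.4 22.2 16. ] [  7.4 -21.2  16. ]
front [25.5 13.5 16. ]
```

Request:
play_rows(steps=[[[0.0026,0,0.0015,0],[0.0026,0,0.0015,0],[0.0026,0,0.0015,0],[0.0017,0,0.001,0],[0,0,0,0]]])

```text
time: 13.15
ee_pos: [0.5737, 0.1458, 0.0745]
tcp_rot: [180.0, 0.0, 108.1]
wrist_force: [3.9, -1.4, 2.9]
opening: 0.0353
grasp_force: 45.4
```

Request:
play_rows(steps=[[[0,0,0,0],[0,0,0,0],[-0.0045,0,-0.0026,0],[-0.0045,0,-0.0026,0],[0,0,0,0]]], gripper=0.052)

```text
time: 13.57
ee_pos: [0.5767, 0.1364, 0.0802]
tcp_rot: [180.0, -0.0, 108.0]
wrist_force: [0.8, 0.2, -0.6]
opening: 0.0516
grasp_force: 0.0
```

```bash
python3 chk.py
```

```text
13.5667 tcp slot mm [-52.3   0.2   0. ] F slot [ 0.3 -0.8 -0.5] q [13. 10. -1. 79.  0. 85.] 0.051612425671983785
front row 96
6 242 327 [31.1 21.4 16. ] [ 31.1 -20.2  16. ]
20 241 328 [23.6 21.7 16. ] [ 23.5 -20.4  16. ]
35 241 328 [15.7 21.5 16. ] [ 15.6 -20.2  16. ]
front [34.3 13.6 16. ]
```

Request:
play_rows(steps=[[[0.0043,0,0.0025,0],[0,0,0,0],[0,0,0,0],[0,0,0,0],[0,0,0,0]]], gripper=0.02, squeeze=45)

```text
time: 14.03
ee_pos: [0.5755, 0.1415, 0.0772]
tcp_rot: [179.9, -0.0, 108.1]
wrist_force: [4.6, 1.6, 0.0]
opening: 0.0352
grasp_force: 45.1
```

Request:
play_rows(steps=[[[0.0026,0,0.0015,0],[0.0026,0,0.0015,0],[0.0026,0,0.0015,0],[0.0026,0,0.0015,0],[0,0,0,0]]])

```text
time: 14.45
ee_pos: [0.5737, 0.1483, 0.0734]
tcp_rot: [179.8, 0.4, 108.0]
wrist_force: [6.5, -18.0, 14.4]
opening: 0.0347
grasp_force: 46.7
```

Request:
play_rows(steps=[[[0.0017,0,0.001,0],[0.0017,0,0.001,0],[0,0,0,0],[0,0,0,0],[0,0,0,0]]])

```text
time: 14.87
ee_pos: [0.5747, 0.1496, 0.0733]
tcp_rot: [179.6, 0.6, 107.8]
wrist_force: [11.0, -29.3, 22.8]
opening: 0.0351
grasp_force: 48.5
```

```bash
python3 chk.py
```

```text
14.8667 tcp slot mm [-37.4  -2.    0.7] F slot [-38.5  -1.4   4.1] q [15. 10. -1. 78. -1. 87.] 0.03505813094556095
front row 5
6 223 334 [100.1  30.2  16. ] [ 99.8 -28.9  16. ]Traceback (most recent call last):
  File "chk.py", line 13, in <module>
    L=min(u for u in range(200,283) if (row[u:u+6]<75).all()); Rr=max(u for u in range(290,370) if (row[u-5:u+1]<75).all())
ValueError: min() iterable argument is empty
```

Resistance is 38 N, so I'm backing off and working out why from numbers only, since all 10 picture views are used.

Request:
play_rows(steps=[[[-0.0026,0,-0.0015,0],[-0.0026,0,-0.0015,0],[0,0,0,0],[0,0,0,0],[0,0,0,0]]])

```text
time: 15.33
ee_pos: [0.5737, 0.1485, 0.0732]
tcp_rot: [179.9, 0.1, 108.0]
wrist_force: [6.4, -5.9, 6.4]
opening: 0.035
grasp_force: 46.5
```

```bash
cat > prof.py <<'E'
from fit import *
pg,m=pickle.load(open("poses.pkl","rb"));o=bot.get_obs()
w=o["ee_pos"]-np.array([pg[0],pg[1],.054]);k,s=np.cos(pg[2]),np.sin(pg[2])
R=np.array([[k*.866,s*.866,-.5],[-s,k,0],[k*.5,s*.5,.866]])
print("tcp",(R@w*1e3).round(1),"F",(R@o["wrist_force"]).round(1),"tau",(R@np.array(o["torque"])).round(2))
c=cam("wrist");pickle.dump(c,open("w_now.pkl","wb"))
def at(p,q=None): # image colour at slot point mm
    return proj(c,[slotpt(pg,np.array(p)/1e3)])[0]
g=cv2.cvtColor(c["img"],cv2.COLOR_BGR2GRAY)
for y in(-15,-8,0,8,15):
    print(y,[int(g[int(round(v)),int(round(u))]) if 0<=v<420 else -1 for u,v in[at((x,y,16)) for x in range(20,60,2)]])
b,gg,r=[c["img"][:,:,i].astype(int) for i in range(3)]
ys,xs=np.nonzero((r-b>60)&(r>110)&(np.arange(420)[:,None]<200)&(abs(np.arange(560)[None]-283)<60));print("brass",len(ys),ys.min() if len(ys) else 0,ys.max() if len(ys) else 0,xs.min() if len(xs) else 0,xs.max() if len(xs) else 0)
E
python3 prof.py
```

```text
tcp [-38.   -0.7   0.3] F [-9.8 -4.3  1.8] tau [-0.65  1.4  -0.72]
-15 [46, 51, 50, 54, 52, 51, 53, 60, 55, 56, 57, 83, 167, 167, 168, 171, 179, 170, 139, 146]
-8 [40, 43, 45, 47, 49, 50, 49, 48, 51, 51, 53, 78, 182, 183, 183, 183, 174, 171, 137, 149]
0 [42, 45, 43, 48, 48, 50, 49, 49, 49, 49, 51, 58, 172, 172, 172, 173, 172, 171, 139, 147]
8 [36, 43, 50, 47, 51, 53, 51, 53, 51, 54, 55, 61, 183, 182, 183, 184, 183, 172, 140, 148]
15 [44, 51, 50, 56, 56, 56, 53, 54, 55, 53, 57, 58, 56, 58, 55, 62, 68, 74, 139, 148]
brass 924 85 107 248 317
```

The "front" my check found was really the rear end of the brass strips, 12 mm behind the true nose edge. The true nose front is at x ≈ 54 mm, so the module has reached the block's hard stop and is past the click. I'll release and verify.

Request:
play_rows(steps=[[[-0.001,0,-0.0005,0],[0,0,0,0],[0,0,0,0],[0,0,0,0],[0,0,0,0]]], gripper=0.055)

```text
time: 15.8
ee_pos: [0.5723, 0.1485, 0.0723]
tcp_rot: [-179.9, -0.0, 108.1]
wrist_force: [0.6, -0.8, 0.0]
opening: 0.0549
grasp_force: 0.0
```

Request:
play_rows(steps=[[[0,0,-0.01,0],[-0.005,0,-0.02,0],[-0.01,0,-0.03,0],[-0.01,0,-0.03,0],[0,0,0,0]]])

```text
time: 16.22
ee_pos: [0.5827, 0.1239, 0.1698]
tcp_rot: [179.5, 0.1, 108.0]
wrist_force: [1.2, 0.1, 1.4]
opening: 0.0549
grasp_force: 0.0
```

```bash
cat >> prof.py <<'E'
print("top dark along x, y=17:",[(x,int(g[int(round(v)),int(round(u))])) for x in range(40,60) for u,v in[at((x,17,16))]])
# catch: sample its top (z=15) across y just uphill of holding face
for x in(0,2,4,5):print("catch x",x,[(y,c["img"][int(round(v)),int(round(u))].tolist()) for y in range(16,46,2) for u,v in[at((x,y,15))]])
E
python3 prof.py
```

```text
tcp [-109.    -1.7   70.8] F [-0.9 -1.2  1.1] tau [-0.09  0.06 -0.01]
-15 [63, 65, 64, 65, 65, 64, 67, 65, 70, 139, 178, 178, 178, 179, 179, 150, 149, 149, 151, 157]
-8 [60, 60, 62, 62, 65, 65, 64, 66, 65, 143, 190, 192, 192, 192, 192, 170, 148, 150, 148, 158]
0 [64, 62, 63, 64, 62, 63, 64, 66, 63, 127, 183, 182, 182, 182, 182, 177, 148, 150, 150, 157]
8 [61, 61, 57, 59, 63, 60, 63, 60, 59, 118, 189, 191, 189, 190, 189, 187, 152, 149, 149, 158]
15 [60, 60, 60, 62, 64, 66, 64, 60, 63, 80, 63, 65, 73, 72, 75, 91, 149, 149, 150, 157]
brass 452 60 74 258 303
top dark along x, y=17: [(40, 187), (41, 185), (42, 185), (43, 185), (44, 184), (45, 183), (46, 182), (47, 177), (48, 176), (49, 170), (50, 166), (51, 134), (52, 148), (53, 147), (54, 149), (55, 146), (56, 148), (57, 154), (58, 157), (59, 158)]
catch x 0 [(16, [59, 62, 70]), (18, [55, 59, 67]), (20, [84, 88, 92]), (22, [181, 180, 189]), (24, [181, 181, 190]), (26, [182, 181, 190]), (28, [129, 129, 138]), (30, [123, 125, 133]), (32, [186, 186, 195]), (34, [183, 182, 192]), (36, [186, 185, 193]), (38, [183, 184, 192]), (40, [150, 157, 
[... 387 characters left out ...]
98, 106])]
catch x 4 [(16, [52, 55, 63]), (18, [52, 58, 66]), (20, [91, 92, 98]), (22, [184, 184, 193]), (24, [193, 192, 202]), (26, [183, 183, 190]), (28, [184, 183, 191]), (30, [185, 186, 193]), (32, [185, 184, 192]), (34, [183, 184, 192]), (36, [184, 184, 192]), (38, [185, 185, 192]), (40, [156, 166, 176]), (42, [126, 147, 158]), (44, [82, 97, 106])]
catch x 5 [(16, [48, 53, 59]), (18, [48, 54, 61]), (20, [81, 83, 93]), (22, [183, 184, 191]), (24, [187, 187, 196]), (26, [182, 181, 190]), (28, [183, 183, 190]), (30, [184, 183, 192]), (32, [185, 184, 193]), (34, [183, 182, 191]), (36, [185, 185, 194]), (38, [185, 185, 193]), (40, [152, 163, 174]), (42, [127, 149, 160]), (44, [83, 99, 106])]
```

The nose front is back at x ≈ 50.5 mm, so the module is at about +0.5 mm. The catch spans y ≈ 20.5–40 mm, its rest position, behind the shoulder. The gripper is clear, so I'm handing in.

```bash
python3 -c "
from workcell import bot
print(bot.job_done())"
```

```text
the job is handed in; nothing more can be done
None
```

I handed the job in with the module clicked into the slot, the catch back at rest behind its shoulder and the gripper clear; the hand-in returned no verdict, so that rests on my last camera measurement, and the final push peaked at about 38 N, under the 60 N limit.

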